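# Rehang the pliers on the colour-coded bench rack

### The arm

A 6-joint arm with a two-finger parallel gripper is mounted at the origin on a cart in front of the work surface, level with it; the furniture and walls round the work are solid. World frame = base frame: x ahead of the robot, y to its left, z up, the work surface at z = 0. Lengths are in m, angles in rad, forces in N, time in s.
With the tool pointing down it reaches from about 0.3 to 0.875 m from the base axis. Payload 6.4 kg.
Tool frame: the origin (TCP) lies midway between the tips of the shut fingers; the grasp point (between the pads) lies 19 mm behind it (ctrl.grasp_offset is the distance from the TCP to the grasp point, in m); z points along the fingers, y is the line along which they close (so a half turn about z gives the same grasp; the last joint's range is limited). The gripper opens to 85 mm and grips with 20 to 120 N. Pads are 22 mm wide; open, the fingers measure 114 mm over their backs; the gripper's body (76 mm by 85 mm) begins 54 mm behind the grasp point. The pads swing forward as they close: fully open they stand 13 mm farther back than shut.
Start: joints at [-1.408, 0.181, 1.607, -0, 1.354, -0.206], TCP at [0.207, -0.536, 0.205] pointing down, gripper open.
Joint ranges: [-2.99, 2.99], [-0.89, 2.07], [0.3, 2.58], [-1.14, 4.28], [0, 2.63], [-3.12, 3.12]. Speed limits (rad/s): [2.57, 2.57, 3.01, 3.14, 3.14, 3.14].

### API

Orientations are given as a unit quaternion [w, x, y, z].
In Python, from cell import ctrl gives the robot as it stands.
- The arm moves only by the tool arm_command, never from a script. Its argument "series" is text: rows parted by semicolons, each of 5 numbers parted by spaces: the finger opening in m, from 0 to 0.0854, then the shift along the tool's x, y, z in m, then the turn about the tool's z in rad. A call has 1 to 10 rows; each row shifts and turns the commanded pose from where the row before left it, along the tool's axes as they then stand; what a row does not reach is not made up. A row lasts 1/8 s, in which the tool goes at most 62.5 mm and 10.7 degrees, less where a joint would pass 70% of its speed; a pose out of reach is approached as far as the arm can. A call with a gripper value outside its range is refused whole. The fingers move at their own pace and stop on an object; "squeeze" is the grip in N (left out, the last holds). Time passes only in rows, so rows that do not move let the fingers close. It gives the time, the measured TCP pose, the force, the opening and the grip force at its end, in the units of the state.
- ctrl.sense(): the state, without advancing time (a new reading comes with each control period).
- ctrl.snapshot(name): name is "scene" or "top" or "wrist"; returns the picture (400x640x3 uint8, red, green, blue); there is no depth.
- ctrl.calibration(name): a dict with "fx", "fy", "cx", "cy" (pixels), "pose" (4x4, takes a point from camera to world coordinates). Camera axes: x right, y up, looking along -z (the intrinsics and any distortion apply to the point x, -y, -z); pixel columns grow to the right and rows downward; lengths in m; the calibration is good to about 2 mm. A picture is of the moment at which its call begins: read the wrist's pose just before it. calibration takes no time and is no camera call; for the wrist camera it gives the pose at the moment of the call.
- ctrl.hand_in(): hands the job in; it is judged then, once.
The state is a dict: "t": time; "q": joint angles; "joint_vel": joint speeds; "joint_efforts": joint torques, N m; "tcp_pos": TCP position; "orientation": TCP orientation; "contact_force": force on the tool from outside, world axes, zero at the start; "moment": the same for the moment, N m; "width": opening from 0.0 (shut) to 1.0 (fully open); "grip_force": force on a finger pad.
Only numpy, scipy, OpenCV 4.12 (cv2) and the standard library are available. Lean on these libraries where they do the work, as an engineer would, in place of code of your own. Each camera call takes 0.05 s, during which the arm holds its last target. There are 200 camera calls.

### The job

Move the four pairs of pliers from the old wooden rack to the new steel rack: hang each one on the saddle that has the colour of its handles, jaws up, astride the rail and fully down between the saddle's cheeks. Leave the third hand and the small jar where they stand.

Things in the scene. Friction and masses are not known exactly. Their poses are not given: they have to be found in the camera images.
- flat_nose_grip (a point): RED-handled flat-nose pliers (blunt square jaws), 110 g, rigid with handles spread, hanging jaws up astride the wooden rack's rail. Point: where to hold them, on the steel just above the pivot, 21 mm wide along own x (across the rail; close the fingers along x), 11 mm thick along own y (along the rail), z up. The 21 mm width runs from 25 mm below this point to 10 mm above. Either way round is the same.
- round_nose_grip (a point): YELLOW-handled round-nose pliers (two slim cones). All four pairs share build, point and axes. 25 mm below the point is the crotch, a flat face that rests on the rail; jaw tips are 29 mm above the point. The handles hang either side of the rail, down to 112 mm below the point, 59 mm wide over all; 34 mm free between their ends, about 20 mm just under the crotch.
- side_cutter_grip (a point): BLUE-handled side cutters (short stout wedge jaws). Build, point and axes as for the red pair. On the wooden rack the pairs hang in any order, 50 mm apart along the rail (40 mm at least), with short brass pins between; lift straight up by 115 mm to clear the rail.
- chain_nose_grip (a point): GREEN-handled chain-nose pliers (jaws tapering to a slim point). Build, point and axes as for the red pair. The wooden rack is fixed: rail 14 mm thick, its top 118 mm above the worktop, end posts 120 mm high.
- red_place (a point): RED plastic saddle clipped on the steel rack's rail. Point: middle of its flat rest face, 118 mm above the worktop; own x across the rail (face 14 mm wide), own y along it, z up. Two cheeks, 6 mm high above the face, leave 31 mm between them along y. Pliers go on from above, a handle each side of the rail, until the crotch rests on this face: their holding point is then 25 mm above this point.
- yellow_place (a point): YELLOW plastic saddle. Size, point and axes as for the red saddle. The four saddles sit in any order of colours, 50 mm apart along the rail of the steel rack; saddles and rack are fixed; the rack's end posts are 114 mm from its middle and no higher than the cheeks.
- blue_place (a point): BLUE plastic saddle on the steel rack. Size, point and axes as for the red saddle. A small glass flux pot with a red brush, fixed and lower than the rails, stands between the racks.
- green_place (a point): GREEN plastic saddle on the steel rack. Size, point and axes as for the red saddle. Either rack may be the left one. A flex-shaft motor hangs over the middle of the bench, well to the right of the racks, its lower end about 490 mm above the worktop; keep the arm clear of it.
- third_hand: Bystander: soldering third hand, round black foot (66 mm), rod and tweezers, 106 mm tall, 153 mm long; its origin lies on the worktop under its middle, the foot is centred 44 mm from there along own +y, the tweezers reach 77 mm along -y. Not to be moved.
- jar: Bystander: small flesh-coloured plastic jar, 38 mm across and 32 mm high, open at the top; its origin is the centre of its underside. Not to be moved.
Mind the look-alikes: they are no part of the job. What is shaped like the part that bears side_cutter_grip but pink is not meant.

How it is judged:
At the end, for the whole second after the job is handed in: Each of the four pliers hangs on the saddle of its own handle colour: holding point within 13 mm of the saddle's middle seen from above and 20 to 30 mm above its rest face (seated: 25 mm), upright within 0.2 rad, astride the rail (its thickness along the rail within 0.5 rad), released and at rest (horizontal distance between flat_nose_grip and red_place below 0.013 m and z of flat_nose_grip in the frame of red_place between 0.02 and 0.03 m and angle between each of flat_nose_grip, round_nose_grip, side_cutter_grip, chain_nose_grip's own z axis and vertical below 0.2 rad and angle between the y axis of flat_nose_grip and the y axis of red_place, either way round below 0.5 rad and linear speed of each of flat_nose, round_nose, side_cutter, chain_nose below 0.02 m/s and angular speed of each of flat_nose, round_nose, side_cutter, chain_nose below 0.3 rad/s and horizontal distance between round_nose_grip and yellow_place below 0.013 m and z of round_nose_grip in the frame of yellow_place between 0.02 and 0.03 m and angle between the y axis of round_nose_grip and the y axis of yellow_place, either way round below 0.5 rad and horizontal distance between side_cutter_grip and blue_place below 0.013 m and z of side_cutter_grip in the frame of blue_place between 0.02 and 0.03 m and angle between the y axis of side_cutter_grip and the y axis of blue_place, either way round below 0.5 rad and horizontal distance between chain_nose_grip and green_place below 0.013 m and z of chain_nose_grip in the frame of green_place between 0.02 and 0.03 m and angle between the y axis of chain_nose_grip and the y axis of green_place, either way round below 0.5 rad); the robot touches nothing.
It fails at once if the third hand is shifted or tipped (distance of third_hand from where it was at the start of the episode above 0.02 m or angle between third_hand's own z axis and vertical above 0.3 rad).
It fails at once if the jar is shifted or tipped (distance of jar from where it was at the start of the episode above 0.02 m or angle between jar's own z axis and vertical above 0.3 rad).
It also fails if it takes over 93 s, if anything falls off the work surface, if the arm or the gripper's body presses on something with over 40 N, if the wrist force passes 120 N, or if a joint passes its speed limit or range.

## Working session

There is one attempt and no reset: what is moved stays moved. The work goes in short steps, Python scripts to look and compute and a tool call to move; the robot and the scene stay as the last step left them, time stands still between calls to the robot, and variables do not carry over. Pictures are saved under pics/ and viewed, at most 14 in all, crops included, and the job is handed in when it is done.

Besides the shell and the picture viewer there is one more tool, called after "Request:" by a JSON object that holds its "fn" and its "kwargs". arm_command: Moves the arm, as the interface text tells. Its arguments: {"type":"object","properties":{"series":{"type":"string"},"squeeze":{"type":"number"}},"required":["series"]}

```bash
mkdir -p pics; ls
python3 - <<'E'
from cell import ctrl
import cv2,numpy as np
np.set_printoptions(precision=4,suppress=True)
s=ctrl.sense();print(s['t'],s['tcp_pos'],s['orientation'],s['width'],s['contact_force'])
for n in ("scene","top","wrist"):
    c=ctrl.calibration(n);print(n,{k:(v if k!='pose' else 0) for k,v in c.items()});print(np.array(c['pose']))
    cv2.imwrite(f"pics/{n}0.png",ctrl.snapshot(n)[:,:,::-1])
E
```

```text
pics
0.0 [ 0.2072 -0.5357  0.2038] [-0.0009  0.983   0.1834  0.    ] 1.0011922042056833 [-0.2687  0.7802 -1.1407]
scene {'fx': 476.64948547666995, 'fy': 476.64948547666995, 'cx': 325.31048424009333, 'cy': 203.9395623039101, 'pose': 0}
[[-0.4353  0.7522 -0.4946 -0.0526]
 [-0.9003 -0.3636  0.2393  0.4335]
 [ 0.0001  0.5495  0.8355  1.1103]
 [ 0.      0.      0.      1.    ]]
top {'fx': 403.7331601833426, 'fy': 403.7331601833426, 'cx': 317.9603943988366, 'cy': 201.56321956998033, 'pose': 0}
[[ 0.0172  0.9963 -0.0846  0.4397]
 [-0.9995  0.0148 -0.028   0.1528]
 [-0.0266  0.085   0.996   0.9709]
 [ 0.      0.      0.      1.    ]]
wrist {'fx': 324.7327691712013, 'fy': 324.7327691712013, 'cx': 324.19174490416356, 'cy': 196.89796581611597, 'pose': 0}
[[ 0.3604  0.8826  0.3019  0.285 ]
 [-0.9328  0.3414  0.1154 -0.5063]
 [-0.0013 -0.3232  0.9463  0.3733]
 [ 0.      0.      0.      1.    ]]
```

View pics/scene0.png

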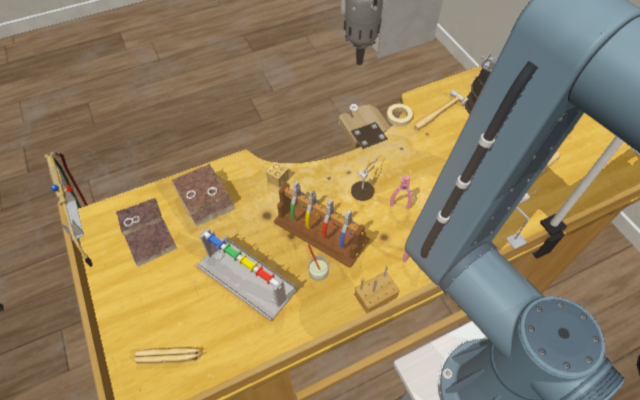

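View pics/top0.png

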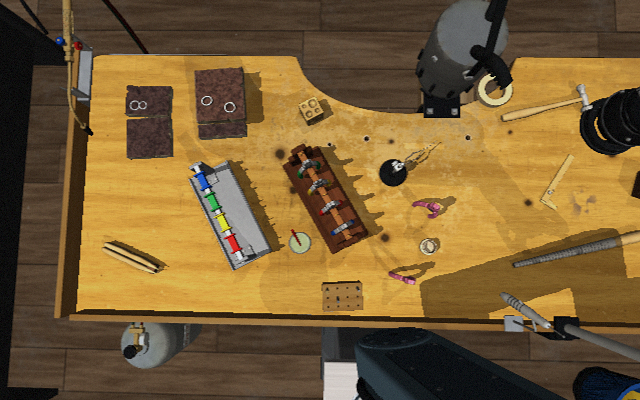

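The scene shows the steel rack on the left with saddles blue, green, yellow, red (scene px (214,240) to (266,276)). The wooden rack holds green, yellow, red, blue pliers ((294,205) to (345,240)). In the top view the pink look-alikes lie at (430,208) and (403,278). Next I'll use colour masks plus one enlarged crop.

```bash
cat > h.py <<'E'
from cell import ctrl
import cv2,numpy as np
np.set_printoptions(precision=4,suppress=True)
H={'red':[(0,6),(174,180)],'yellow':[(24,34)],'green':[(45,80)],'blue':[(100,125)]}
def mask(im,c,s=130,v=60):
    h=cv2.cvtColor(im,cv2.COLOR_RGB2HSV)
    return sum(cv2.inRange(h,(a,s,v),(b,255,255)) for a,b in H[c])
def blobs(m,amin=12):
    n,l,st,ce=cv2.connectedComponentsWithStats(m)
    return [(ce[i].round(1),st[i].tolist()) for i in range(1,n) if st[i,4]>=amin]
def ray(cal,u,v):
    P=np.array(cal['pose']);d=P[:3,:3]@np.array([(u-cal['cx'])/cal['fx'],-(v-cal['cy'])/cal['fy'],-1])
    return P[:3,3],d
def onz(cal,u,v,z):
    o,d=ray(cal,u,v);return o+d*(z-o[2])/d[2]
def proj(cal,p):
    P=np.array(cal['pose']);q=P[:3,:3].T@(np.asarray(p)-P[:3,3])
    return np.array([cal['cx']-cal['fx']*q[0]/q[2],cal['cy']+cal['fy']*q[1]/q[2]])
def tri(a,b):
    A=np.zeros((3,3));B=np.zeros(3)
    for o,d in(a,b):
        d=d/np.linalg.norm(d);M=np.eye(3)-np.outer(d,d);A+=M;B+=M@o
    return np.linalg.solve(A,B)
E
python3 - <<'E'
from h import *
im=cv2.imread('pics/top0.png')[:,:,::-1].copy();c=ctrl.calibration('top')
for k in H:
    print(k,[(b[0],b[1][2:],onz(c,*b[0],.12)[:2]) for b in blobs(mask(im,k)) if 180<b[0][0]<380 and 130<b[0][1]<270])
cv2.imwrite('pics/topc.png',cv2.resize(im[135:275,180:380,::-1],None,fx=4,fy=4,interpolation=cv2.INTER_CUBIC))
E
```

```text
red [(array([340.4, 202.4]), [4, 6, 17], array([0.5109, 0.1293])), (array([320.8, 212.7]), [7, 6, 25], array([0.4885, 0.1703])), (array([295.1, 236. ]), [10, 17, 31], array([0.4385, 0.2236])), (array([232.8, 242.9]), [18, 21, 137], array([0.4218, 0.3549]))]
yellow [(array([222.3, 221.9]), [17, 19, 126], array([0.4657, 0.3789]))]
green [(array([298.2, 173.2]), [3, 6, 12], array([0.572 , 0.2199])), (array([212.3, 201. ]), [17, 19, 117], array([0.5098, 0.402 ]))]
blue [(array([202. , 180.3]), [17, 20, 137], array([0.554, 0.426])), (array([332.5, 232.7]), [4, 4, 14], array([0.4468, 0.1451]))]
```

View pics/topc.png

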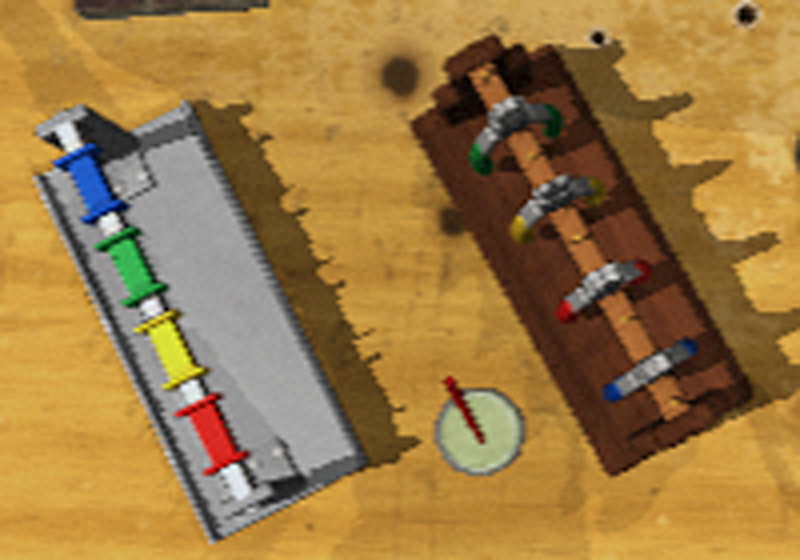

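The crop confirms the saddles as blue, green, yellow, red from the far end. The pliers stand in the order green (508,117), yellow (556,195), red (607,283), blue (652,370) where they cross the rail. I'll work out the coarse geometry, and also check the clamped rod near the start pose.

Run:
```python
from h import *
t=ctrl.calibration('top');s=ctrl.calibration('scene')
cr=lambda u,v:(180+u/4,135+v/4)
a=onz(t,*cr(485,80),.118);b=onz(t,*cr(672,405),.118);print('rail',a,b,np.degrees(np.arctan2(*(a-b)[1::-1])))
for n,p in zip('gyrb',[(508,117),(556,195),(607,283),(652,370)]): print(n,onz(t,*cr(*p),.150))
B=[(.554,.426),(.4218,.3549)];print('saddle yaw',np.degrees(np.arctan2(.0711,.1322)))
def plane(c,p,q):
    o,d1=ray(c,*p);_,d2=ray(c,*q);n=np.cross(d1,d2);n/=np.linalg.norm(n);return n,n@o
n1,k1=plane(t,(560,325),(640,350));n2,k2=plane(s,(555,228),(620,142))
d=np.cross(n1,n2);print('rod dir',d/np.linalg.norm(d))
for z in(0,.1,.3,.5): print(z,np.linalg.solve(np.array([n1,n2,[0,0,1]]),[k1,k2,z]))
print('tcp in top',proj(t,(.207,-.536,.204)),proj(s,(.207,-.536,.204)))
```

```text
rail [0.6118 0.2144 0.118 ] [0.4399 0.1124 0.118 ] 30.677865166335636
g [0.5862 0.1998 0.15  ]
y [0.5461 0.1744 0.15  ]
r [0.5013 0.1476 0.15  ]
b [0.4574 0.1242 0.15  ]
saddle yaw 28.272318572355132
rod dir [ 0.03   -0.0369  0.9989]
0 [ 0.2487 -0.3679  0.    ]
0.1 [ 0.2517 -0.3715  0.1   ]
0.3 [ 0.2577 -0.3789  0.3   ]
0.5 [ 0.2637 -0.3863  0.5   ]
tcp in top [710.5506 372.6911] [649.3098 182.682 ]
```

View pics/wrist0.png

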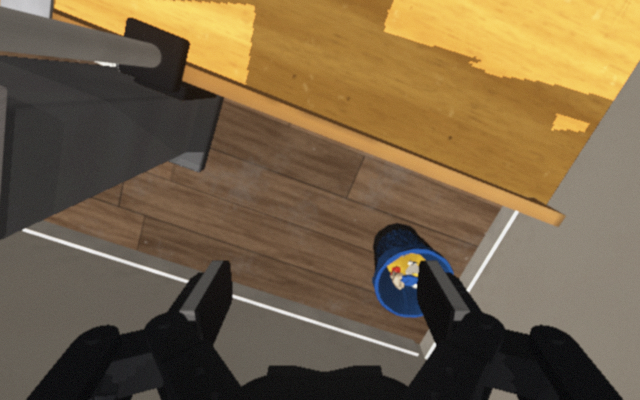

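The wrist view shows the bench's front edge and the cart, with a tall vertical rod clamped at about (0.25,-0.37). That rod stands between the start pose and the racks. I'll pull the tool in close to the base first, swing past inside the rod, then go out to the racks.

Request:
{"fn": "arm_command", "kwargs": {"series": "0.03 0 -0.03 -0.01 0; 0.03 0 -0.05 -0.01 0; 0.03 0 -0.055 -0.01 0; 0.03 0 -0.055 -0.01 0; 0.03 0 -0.05 -0.01 0; 0.03 0 -0.02 0 0", "squeeze": 60}}

```text
t: 0.9
tcp_pos: [0.1132, -0.2924, 0.2551]
orientation: [0.001, 0.983, 0.183, -0.0]
contact_force: [0.4, 0.3, -0.8]
width: 0.352
grip_force: 0.0
```

Request:
{"fn": "arm_command", "kwargs": {"series": "0.03 0.05 -0.008 -0.01 0; 0.03 0.051 -0.0075 -0.01 0; 0.03 0.048 -0.026 -0.01 0; 0.03 0.048 -0.026 -0.01 0; 0.03 0.036 -0.041 -0.01 0; 0.03 0.036 -0.042 -0.01 0"}}

```text
t: 1.65
tcp_pos: [0.3105, -0.0547, 0.315]
orientation: [0.0, 0.983, 0.183, 0.0]
contact_force: [0.2, 0.2, -0.3]
width: 0.35
grip_force: 0.0
```

Request:
{"fn": "arm_command", "kwargs": {"series": "0.0854 0.046 -0.027 -0.005 0; 0.0854 0.046 -0.027 -0.005 0; 0.0854 0.045 -0.027 -0.005 0; 0.0854 0.044 -0.026 -0.005 0; 0.0854 0 0 0 -0.085; 0.0854 0 0 0 -0.082; 0.0854 0 0 0 0"}}

```text
t: 2.52
tcp_pos: [0.4403, 0.1088, 0.3343]
orientation: [-0.0, 0.964, 0.265, -0.0]
contact_force: [-1.0, -0.6, -0.2]
width: 0.996
grip_force: 0.0
```

Run:
```python
from h import *
import json
s=ctrl.sense();c=ctrl.calibration('wrist');im=ctrl.snapshot('wrist')
c['pose']=np.array(c['pose']).tolist();json.dump(c,open('w1.json','w'))
cv2.imwrite('pics/w1.png',im[:,:,::-1]);print(s['tcp_pos'],s['q'],np.array(c['pose']))
for k in H: print(k,[(b[0],b[1]) for b in blobs(mask(im,k),40)])
```

```text
[0.4403 0.1088 0.3343] [-0.0206 -0.182   1.7121  0.      1.6122  1.0147] [[ 0.5102  0.8136  0.279   0.5122]
 [-0.8601  0.4827  0.1651  0.151 ]
 [-0.0004 -0.3242  0.946   0.5037]
 [ 0.      0.      0.      1.    ]]
red [(array([125.1,  59.1]), [107, 41, 34, 38, 658]), (array([302.5,  91.1]), [299, 87, 10, 10, 48]), (array([342.8,  91.7]), [341, 87, 5, 10, 40]), (array([242.9, 102.6]), [239, 94, 11, 22, 45]), (array([455.6, 165.5]), [441, 151, 29, 31, 144]), (array([475.5, 186.1]), [467, 180, 16, 14, 78]), (array([355.3, 231.1]), [350, 216, 12, 29, 82])]
yellow [(array([116. ,  13.4]), [105, 0, 21, 27, 385])]
green []
blue []
```

View pics/w1.png

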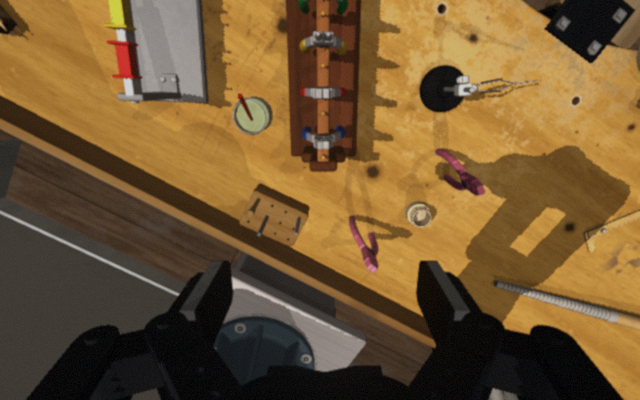

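Rail runs straight up the wrist image at column ~323, so the yaw is right. The pliers, from near to far, are blue (322,138), red (322,92), yellow (322,42), green (325,5). The pink lookalikes lie flat at (365,245) and (460,172). A closer crop will give the jaw positions.

Run:
```python
import cv2
im=cv2.imread('pics/w1.png')[25:175,275:375]
cv2.imwrite('pics/w1c.png',cv2.resize(im,None,fx=4,fy=4,interpolation=cv2.INTER_CUBIC))
```

```text
(no output)
```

View pics/w1c.png

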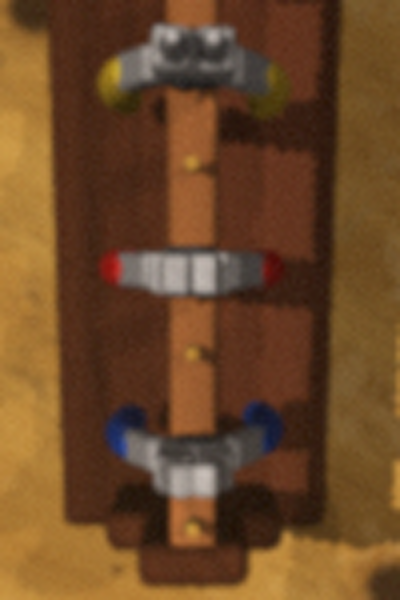

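Run:
```python
from h import *
import json
c=json.load(open('w1.json'));f=lambda u,v:(275+u/4,25+v/4)
a=onz(c,*f(193,130),.118);b=onz(c,*f(193,540),.118);d=(a-b)[:2];d/=np.linalg.norm(d);n=np.array([-d[1],d[0]])
print('yaw',np.degrees(np.arctan2(d[1],d[0])),'rail n',n@a[:2],n@b[:2])
for k,p in dict(b=(190,480),r=(189,272),y=(194,48)).items():
    q=onz(c,*f(*p),.170);print(k,q,'along',d@q[:2],'n',n@q[:2])
t=ctrl.calibration('top')
for k,p in zip('gyrb',[(508,117),(556,195),(607,283),(652,370)]):
    q=onz(t,180+p[0]/4,135+p[1]/4,.155)[:2];print(k,d@q,n@q)
print('tcp',d@[.4403,.1088],n@[.4403,.1088])
```

```text
yaw 30.622320325497117 rail n -0.12975342870832507 -0.129753428708325
b [0.4615 0.1231 0.17  ] along 0.4598001577278098 n -0.12914358981178234
r [0.5053 0.1492 0.17  ] along 0.5108113924282244 n -0.1289370736611485
y [0.5485 0.1735 0.17  ] along 0.5603908066282799 n -0.1301482457861775
g 0.605291042445089 -0.12645493969155203
y 0.5581277041497793 -0.12787457996154064
r 0.5062655835784401 -0.12807394787038087
b 0.45689864030620314 -0.12590012556473307
tcp 0.43431755650444037 -0.13065140685049012
```

Request:
{"fn": "arm_command", "kwargs": {"series": "0.0854 0.026 -0.001 0.04 0; 0.0854 0 0 0.05 0; 0.0854 0 0 0.05 0; 0.0854 0 0 0.04 0; 0.0854 0 0 0.029 0; 0.0854 0 0 0 0; 0.015 0 0 0 0; 0.015 0 0 0 0; 0.015 0 0 0 0; 0.015 0 0 0 0"}}

```text
t: 3.82
tcp_pos: [0.4631, 0.1229, 0.1268]
orientation: [0.0, 0.964, 0.265, 0.001]
contact_force: [0.5, 0.7, 3.6]
width: 0.209
grip_force: 58.6
```

Request:
{"fn": "arm_command", "kwargs": {"series": "0.015 0 0 0 0; 0.015 0 0 0 0"}}

```text
t: 4.08
tcp_pos: [0.463, 0.123, 0.1268]
orientation: [0.0, 0.964, 0.265, 0.001]
contact_force: [-1.3, 0.8, 7.8]
width: 0.212
grip_force: 58.6
```

Request:
{"fn": "arm_command", "kwargs": {"series": "0.015 0 0 -0.01 0; 0.015 0 0 -0.03 0; 0.015 0 0 -0.04 0; 0.015 0 0 -0.04 0; 0.015 0 0 -0.03 0; 0.015 0 0 -0.015 0; 0.015 0 0 0 0"}}

```text
t: 4.95
tcp_pos: [0.4626, 0.1227, 0.2913]
orientation: [0.0, 0.964, 0.265, 0.001]
contact_force: [-0.0, -0.4, -1.0]
width: 0.21
grip_force: 58.8
```

Run:
```python
from h import *
s=ctrl.sense();im=ctrl.snapshot('wrist');cv2.imwrite('pics/w2.png',im[:,:,::-1]);print(s['tcp_pos'],s['width'],s['q'])
```

```text
[0.4626 0.1227 0.2913] 0.21028435775000104 [ 0.0106 -0.1048  1.7282 -0.0001  1.5168  1.0456]
```

View pics/w2.png

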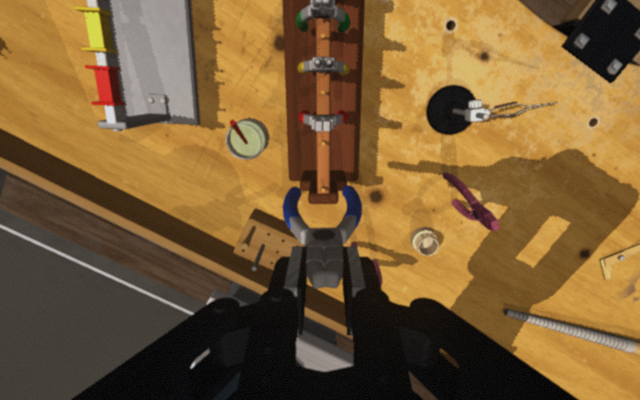

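The blue pair is held upright, with its jaws between the pads at (323,255) and handles at (290,205)/(352,205). I'll carry it over to the steel rack and look at the saddles from there.

Request:
{"fn": "arm_command", "kwargs": {"series": "0.015 0.015 -0.03 0 0; 0.015 0.023 -0.046 0 0; 0.015 0.023 -0.046 0 0; 0.015 0.023 -0.046 0 0; 0.015 0.017 -0.035 0 0; 0.015 0.008 -0.0165 0 0; 0.015 0 0 0 0.042; 0.015 0 0 0 0"}}

```text
t: 6.0
tcp_pos: [0.4437, 0.3665, 0.2893]
orientation: [0.0, 0.97, 0.244, -0.001]
contact_force: [0.5, -0.6, -0.4]
width: 0.207
grip_force: 58.9
```

Run:
```python
from h import *
s=ctrl.sense();c=ctrl.calibration('wrist');im=ctrl.snapshot('wrist')
cv2.imwrite('pics/w3.png',im[:,:,::-1]);print(s['tcp_pos'],s['orientation'],s['width'])
P={}
for k in H:
    bs=blobs(mask(im,k),60);print(k,bs)
    for b in bs:
        x,y,w,h,a=b[1]
        print('   ',onz(c,*b[0],.118),'bbox',onz(c,x+w/2,y+h/2,.118))
```

```text
[0.4437 0.3665 0.2893] [ 0.0005  0.9697  0.2445 -0.0011] 0.20701421542248935
red [(array([323.8, 189.4]), [313, 171, 22, 37, 561]), (array([480.5, 197. ]), [465, 185, 34, 24, 311]), (array([614.8, 249.3]), [598, 236, 32, 26, 113]), (array([513.1, 321.5]), [490, 297, 45, 50, 272]), (array([540.4, 355.5]), [531, 348, 18, 17, 76])]
    [0.4216 0.3547 0.118 ] bbox [0.4216 0.3544 0.118 ]
    [0.4962 0.1974 0.118 ] bbox [0.497  0.1959 0.118 ]
    [0.5186 0.0186 0.118 ] bbox [0.5185 0.0197 0.118 ]
    [0.3802 0.0576 0.118 ] bbox [0.3793 0.0578 0.118 ]
    [ 0.3538 -0.0099  0.118 ] bbox [ 0.3522 -0.0106  0.118 ]
yellow [(array([324. , 143.5]), [313, 126, 23, 36, 489])]
    [0.4663 0.3785 0.118 ] bbox [0.466  0.3777 0.118 ]
green [(array([324.1,  93. ]), [313, 75, 23, 37, 502]), (array([492.2, 116.3]), [475, 111, 33, 12, 255])]
    [0.5108 0.4023 0.118 ] bbox [0.5105 0.4017 0.118 ]
    [0.5722 0.2403 0.118 ] bbox [0.5713 0.2405 0.118 ]
blue [(array([324.5,  36.4]), [313, 15, 25, 45, 684]), (array([348.3, 196.4]), [343, 187, 11, 24, 129]), (array([  8.5, 199.1]), [0, 190, 23, 19, 230]), (array([287. , 213.4]), [284, 201, 10, 26, 106])]
    [0.556  0.4262 0.118 ] bbox [0.5556 0.4249 0.118 ]
    [0.4273 0.3269 0.118 ] bbox [0.4248 0.3252 0.118 ]
    [0.2456 0.6579 0.118 ] bbox [0.2467 0.6548 0.118 ]
    [0.3769 0.3778 0.118 ] bbox [0.3773 0.3755 0.118 ]
```

View pics/w3.png

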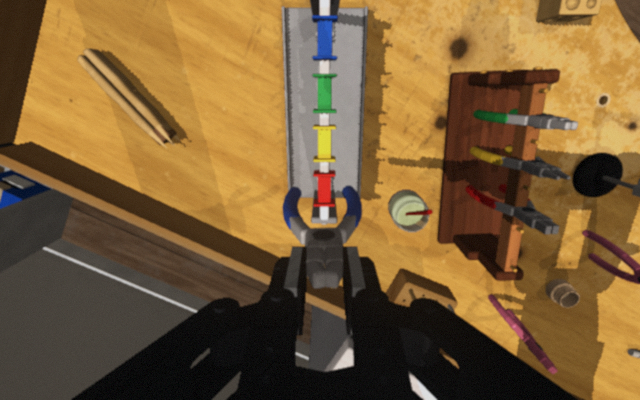

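Wrist view: all four saddles lie in a line at column 324, rows 36 (blue), 93 (green), 143 (yellow), 189 (red). Spacing comes out at 50 mm and the yaw matches. Next I move over the blue saddle and lower.

Request:
{"fn": "arm_command", "kwargs": {"series": "0.015 0.027 0 0 0; 0.015 0.045 0 0 0; 0.015 0.04 0.001 0 0; 0.015 0.0145 0 0 0; 0.015 0 0 0.03 0; 0.015 0 0 0.045 0; 0.015 0 0 0.035 0; 0.015 0 0 0.025 0; 0.015 0 0 0.015 0; 0.015 0 0 0 0"}}

```text
t: 7.3
tcp_pos: [0.5554, 0.4253, 0.1394]
orientation: [0.0, 0.97, 0.244, -0.001]
contact_force: [-0.9, 0.0, -0.4]
width: 0.211
grip_force: 58.9
```

Request:
{"fn": "arm_command", "kwargs": {"series": "0.015 0 0 0.006 0; 0.015 0 0 0.005 0; 0.015 0 0 0.001 0; 0.015 0 0 0 0"}}

```text
t: 7.8
tcp_pos: [0.5559, 0.4263, 0.1289]
orientation: [-0.0, 0.97, 0.244, 0.0]
contact_force: [0.1, 1.0, -0.6]
width: 0.211
grip_force: 58.9
```

Request:
{"fn": "arm_command", "kwargs": {"series": "0.015 0 0 0.002 0; 0.015 0 0 0.001 0; 0.015 0 0 0 0"}}

```text
t: 8.18
tcp_pos: [0.5564, 0.4266, 0.1268]
orientation: [-0.0, 0.97, 0.244, 0.001]
contact_force: [-0.1, -0.1, 4.2]
width: 0.208
grip_force: 59.6
```

Contact at the expected height. Release, rise, and look.

Request:
{"fn": "arm_command", "kwargs": {"series": "0.05 0 0 0 0; 0.07 0 0 0 0; 0.07 0 0 0 0; 0.07 0 0 -0.03 0; 0.07 0 0 -0.05 0; 0.07 0 0 -0.05 0; 0.07 0 0 -0.05 0; 0.07 0 0 -0.02 0"}}

```text
t: 9.18
tcp_pos: [0.5569, 0.4268, 0.33]
orientation: [-0.001, 0.97, 0.244, 0.003]
contact_force: [0.1, 0.0, 0.1]
width: 0.818
grip_force: 0.0
```

Run:
```python
from h import *
s=ctrl.sense();print(s['tcp_pos'],s['orientation'],s['q'])
a=ctrl.snapshot('scene');b=ctrl.snapshot('top')
f=lambda m:cv2.resize(m,(400,300),interpolation=cv2.INTER_CUBIC)
cv2.imwrite('pics/p1.png',np.hstack([f(a[170:320,180:380]),f(b[130:280,180:380])])[:,:,::-1])
```

```text
[0.5569 0.4268 0.33  ] [-0.0007  0.9697  0.2444  0.0029] [0.4852 0.3978 1.0887 0.     1.6492 1.5621]
```

View pics/p1.png

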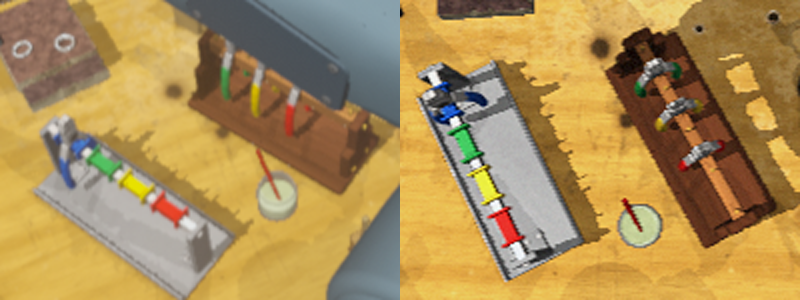

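```bash
python3 - <<'E'
from h import *
t=ctrl.calibration('top');s=ctrl.calibration('scene')
S=np.array([.5547,.4254]);d=np.array([.883,.4695]);n=np.array([-.4695,.883])
for nm,o in (('c',0),('far',.0155),('near',-.0155)):
    p=S+o*d
    for z in(.118,.143,.172): 
        print(nm,z,(proj(t,(*p,z))-[180,130])*2+[400,0],(proj(s,(*p,z))-[180,170])*2)
for sg in(1,-1): print('handle end',(proj(t,(*(S+sg*.025*n),.035))-[180,130])*2+[400,0],(proj(s,(*(S+sg*.025*n),.035))-[180,170])*2)
c=ctrl.calibration('wrist');im=ctrl.snapshot('wrist');cv2.imwrite('pics/w4.png',im[:,:,::-1])
print('wrist proj tip',proj(c,(*S,.172)),proj(c,(*S,.118)))
E
python3 - <<'E'
import cv2
a=cv2.imread('pics/w4.png')[150:400,224:424];b=cv2.imread('pics/p1.png')[40:200,410:570]
cv2.imwrite('pics/w4c.png',cv2.hconcat([cv2.resize(a,(400,500)),cv2.resize(b,(400,500))]))
E
```

```text
c 0.118 [445.14   100.1911] [ 73.9055 139.8778]
c 0.143 [437.6771  96.8826] [ 69.8322 129.4403]
c 0.172 [428.4473  92.7909] [ 64.9108 116.8299]
far 0.118 [438.9557  87.4768] [ 64.371  133.1427]
far 0.143 [431.3222  83.7983] [ 60.1375 122.6261]
far 0.172 [421.8825  79.2494] [ 55.0236 109.9225]
near 0.118 [451.3438 112.9453] [ 83.5251 146.6731]
near 0.143 [444.0525 110.0093] [ 79.615  136.3165]
near 0.172 [435.0342 106.3779] [ 74.89   123.8016]
handle end [448.0861 119.5869] [ 72.6784 186.4034]
handle end [486.1193 100.2822] [ 99.8956 157.7141]
wrist proj tip [324.0356 174.0209] [324.0502 162.5939]
```

View pics/w4c.png

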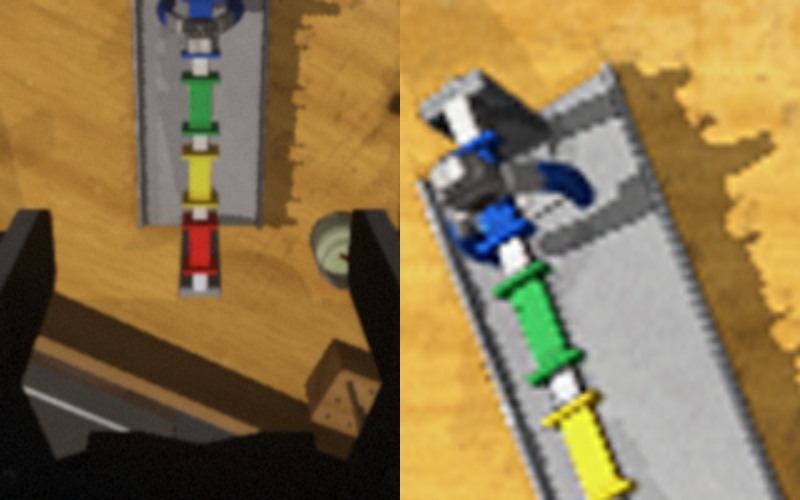

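Blue sits between both cheeks, astride the rail with a handle on each side. Now the red pair.

Request:
{"fn": "arm_command", "kwargs": {"series": "0.07 -0.018 0.022 0 0; 0.07 -0.035 0.044 0 0; 0.0854 -0.041 0.051 0 0; 0.0854 -0.041 0.051 0 0; 0.0854 -0.03 0.037 0 0; 0.0854 -0.012 0.0155 0 0; 0.0854 0 0 0 -0.042; 0.0854 0 0 0.03 0; 0.0854 0 0 0.04 0; 0.0854 0 0 0 0"}}

```text
t: 10.58
tcp_pos: [0.5026, 0.1542, 0.2508]
orientation: [-0.001, 0.964, 0.265, -0.005]
contact_force: [-0.0, 0.4, 0.9]
width: 0.996
grip_force: 0.0
```

Request:
{"fn": "arm_command", "kwargs": {"series": "0.0854 0 0.006 0.02 0; 0.0854 0 0 0.02 0; 0.0854 0 0 0 0; 0.0854 0 0 0 0"}}

```text
t: 11.08
tcp_pos: [0.5094, 0.1491, 0.2171]
orientation: [0.0, 0.964, 0.265, 0.001]
contact_force: [0.4, -0.1, 0.4]
width: 0.999
grip_force: 0.0
```

Request:
{"fn": "arm_command", "kwargs": {"series": "0.0854 -0.003 -0.001 0.035 0; 0.0854 0 0 0.035 0; 0.0854 0 0 0.02 0; 0.0854 0 0 0 0; 0.015 0 0 0 0; 0.015 0 0 0 0; 0.015 0 0 0 0; 0.015 0 0 0 0; 0.015 0 0 0 0; 0.015 0 0 0 0"}}

```text
t: 12.32
tcp_pos: [0.5062, 0.1483, 0.1266]
orientation: [0.0, 0.964, 0.265, 0.001]
contact_force: [-1.5, 1.1, 6.5]
width: 0.199
grip_force: 58.6
```

Request:
{"fn": "arm_command", "kwargs": {"series": "0.015 0 0 -0.01 0; 0.015 0 0 -0.03 0; 0.015 0 0 -0.045 0; 0.015 0 0 -0.045 0; 0.015 0 0 -0.035 0; 0.015 0.003 -0.02 0 0; 0.015 0.007 -0.046 0 0; 0.015 0.007 -0.046 0 0; 0.015 0.007 -0.046 0 0; 0.015 0.006 -0.038 0 0"}}

```text
t: 13.58
tcp_pos: [0.4302, 0.3332, 0.2908]
orientation: [0.0, 0.964, 0.265, -0.0]
contact_force: [0.2, -0.9, -0.9]
width: 0.195
grip_force: 58.7
```

Request:
{"fn": "arm_command", "kwargs": {"series": "0.015 0.004 -0.0247 0 0; 0.015 0 0 0 0.042; 0.015 0 0 0 0; 0.015 0 0 0 0"}}

```text
t: 14.08
tcp_pos: [0.4222, 0.3549, 0.2907]
orientation: [0.0, 0.97, 0.245, -0.0]
contact_force: [0.2, 0.1, -0.2]
width: 0.197
grip_force: 58.8
```

Request:
{"fn": "arm_command", "kwargs": {"series": "0.015 0 0 0.03 0; 0.015 0 0 0.045 0; 0.015 0 0 0.04 0; 0.015 0 0 0.025 0; 0.015 0 0 0.012 0; 0.015 0 0 0.007 0; 0.015 0 0 0.003 0; 0.015 0 0 0 0; 0.015 0 0 0.002 0; 0.015 0 0 0 0"}}

```text
t: 15.32
tcp_pos: [0.4226, 0.3553, 0.1272]
orientation: [0.0, 0.97, 0.244, 0.001]
contact_force: [0.3, -1.2, 0.4]
width: 0.196
grip_force: 59.0
```

Request:
{"fn": "arm_command", "kwargs": {"series": "0.015 0 0 0.001 0; 0.04 0 0 0 0; 0.07 0 0 0 0; 0.07 0 0 0 0; 0.07 0 0 -0.03 0; 0.07 0 0 -0.05 0; 0.07 0 0 -0.05 0; 0.07 0 0 -0.05 0; 0.07 0 0 -0.02 0; 0.07 0 0 0 0"}}

```text
t: 16.58
tcp_pos: [0.4229, 0.3557, 0.3276]
orientation: [-0.001, 0.97, 0.244, 0.002]
contact_force: [-0.5, -0.6, 0.4]
width: 0.821
grip_force: 0.0
```

Request:
{"fn": "arm_command", "kwargs": {"series": "0.07 0.002 0.02 0 0; 0.07 0.004 0.038 0 0; 0.0854 0.005 0.045 0 0; 0.0854 0.005 0.045 0 0; 0.0854 0.005 0.04 0 0; 0.0854 0.0034 0.0313 0 0; 0.0854 0 0 0 -0.042; 0.0854 0 0 0.03 0; 0.0854 0 0 0.04 0; 0.0854 0 0 0 0"}}

```text
t: 17.82
tcp_pos: [0.5446, 0.1722, 0.2504]
orientation: [-0.001, 0.964, 0.264, -0.005]
contact_force: [0.1, 0.4, -0.1]
width: 1.004
grip_force: 0.0
```

Request:
{"fn": "arm_command", "kwargs": {"series": "0.0854 0 0 0.03 0; 0.0854 0 0 0 0; 0.0854 0 0 0 0"}}

```text
t: 18.2
tcp_pos: [0.5483, 0.1735, 0.2272]
orientation: [0.0, 0.964, 0.265, 0.001]
contact_force: [-0.1, 0.6, 0.6]
width: 0.999
grip_force: 0.0
```

Request:
{"fn": "arm_command", "kwargs": {"series": "0.0854 0 0 0.035 0; 0.0854 0 0 0.04 0; 0.0854 0 0 0.025 0; 0.0854 0 0 0 0; 0.015 0 0 0 0; 0.015 0 0 0 0; 0.015 0 0 0 0; 0.015 0 0 0 0; 0.015 0 0 0 0; 0.015 0 0 0 0"}}

```text
t: 19.45
tcp_pos: [0.5482, 0.1739, 0.1266]
orientation: [0.0, 0.964, 0.265, 0.001]
contact_force: [-0.3, 0.3, 6.0]
width: 0.186
grip_force: 38.9
```

Request:
{"fn": "arm_command", "kwargs": {"series": "0.015 0 0 0 0; 0.015 0 0 -0.03 0; 0.015 0 0 -0.045 0; 0.015 0 0 -0.05 0; 0.015 0 0 -0.04 0; 0.015 0.003 -0.02 0 0; 0.015 0.007 -0.046 0 0; 0.015 0.007 -0.046 0 0; 0.015 0.007 -0.046 0 0; 0.015 0.006 -0.037 0 0"}}

```text
t: 20.7
tcp_pos: [0.4715, 0.3583, 0.2883]
orientation: [0.0, 0.964, 0.265, -0.002]
contact_force: [0.7, -0.1, -2.0]
width: 0.186
grip_force: 35.8
```

Request:
{"fn": "arm_command", "kwargs": {"series": "0.015 0.0043 -0.0227 0 0; 0.015 0 0 0 0.042; 0.015 0 0 0 0; 0.015 0 0 0 0"}}

```text
t: 21.2
tcp_pos: [0.4653, 0.3782, 0.2895]
orientation: [0.0, 0.97, 0.245, -0.001]
contact_force: [-0.3, 0.4, -1.5]
width: 0.178
grip_force: 20.6
```

The grip is fading because the fingers have reached the commanded 15 mm. I'll command a smaller opening and check the pair in the wrist view.

Request:
{"fn": "arm_command", "kwargs": {"series": "0.004 0 0 0 0; 0.004 0 0 0 0"}}

```text
t: 21.45
tcp_pos: [0.4661, 0.3781, 0.2906]
orientation: [-0.0, 0.97, 0.244, -0.0]
contact_force: [0.1, 0.9, -1.1]
width: 0.15
grip_force: 61.6
```

Run:
```python
from h import *
s=ctrl.sense();print(s['width'],s['grip_force'],s['tcp_pos'])
im=ctrl.snapshot('wrist');b=ctrl.snapshot('scene')
cv2.imwrite('pics/w5.png',cv2.hconcat([cv2.resize(im[100:350,200:450],(400,400)),cv2.resize(b[150:300,180:330],(400,400))])[:,:,::-1])
```

```text
0.14950625734434392 61.565127442862554 [0.4661 0.3781 0.2906]
```

View pics/w5.png

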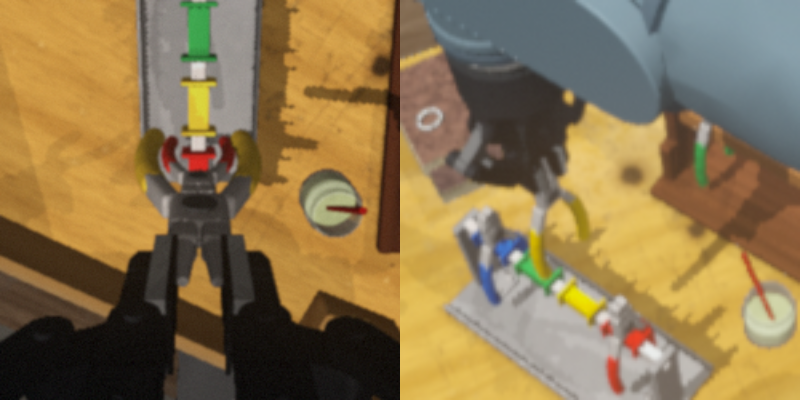

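The yellow pair has slid down somewhat in the pads and is now held on its tapering jaws. It is still upright and directly above its saddle. I'll lower it at once with a gentler grip, watching the force.

Request:
{"fn": "arm_command", "kwargs": {"series": "0.004 0 0 0.02 0; 0.004 0 0 0.03 0; 0.004 0 0 0.03 0; 0.004 0 0 0.02 0; 0.004 0 0 0 0", "squeeze": 35}}

```text
t: 22.18
tcp_pos: [0.4648, 0.3776, 0.1888]
orientation: [0.0, 0.97, 0.244, -0.002]
contact_force: [0.1, 1.3, -1.0]
width: 0.159
grip_force: 62.4
```

Request:
{"fn": "arm_command", "kwargs": {"series": "0.004 0 0 0.015 0; 0.004 0 0 0.01 0; 0.004 0 0 0.006 0; 0.004 0 0 0.004 0; 0.004 0 0 0 0"}}

```text
t: 22.8
tcp_pos: [0.4658, 0.3783, 0.1555]
orientation: [0.0, 0.97, 0.244, -0.0]
contact_force: [0.9, -0.9, -1.4]
width: 0.155
grip_force: 62.4
```

Request:
{"fn": "arm_command", "kwargs": {"series": "0.004 0 0 0.004 0; 0.004 0 0 0.004 0; 0.004 0 0 0.003 0; 0.004 0 0 0.003 0; 0.004 0 0 0 0"}}

```text
t: 23.42
tcp_pos: [0.4657, 0.3783, 0.1413]
orientation: [0.0, 0.97, 0.244, -0.0]
contact_force: [-0.5, -0.6, -2.1]
width: 0.152
grip_force: 62.4
```

Request:
{"fn": "arm_command", "kwargs": {"series": "0.004 0 0 0.003 0; 0.004 0 0 0.003 0; 0.004 0 0 0.002 0; 0.004 0 0 0.002 0; 0.004 0 0 0 0"}}

```text
t: 24.05
tcp_pos: [0.4658, 0.3783, 0.1315]
orientation: [0.0, 0.97, 0.244, -0.0]
contact_force: [-0.3, -0.2, -1.7]
width: 0.153
grip_force: 62.4
```

Request:
{"fn": "arm_command", "kwargs": {"series": "0.004 0 0 0.002 0; 0.004 0 0 0.002 0; 0.004 0 0 0 0"}}

```text
t: 24.42
tcp_pos: [0.466, 0.3784, 0.1278]
orientation: [-0.0, 0.97, 0.244, 0.0]
contact_force: [-0.1, 0.6, 0.2]
width: 0.155
grip_force: 62.6
```

Request:
{"fn": "arm_command", "kwargs": {"series": "0.004 0 0 0.001 0; 0.004 0 0 0.001 0; 0.004 0 0 0 0"}}

```text
t: 24.8
tcp_pos: [0.4667, 0.3789, 0.1276]
orientation: [-0.0, 0.97, 0.244, 0.001]
contact_force: [-1.4, -1.4, 7.8]
width: 0.157
grip_force: 65.4
```

Contact at the normal height, so it had hardly slipped. Release and rise.

Request:
{"fn": "arm_command", "kwargs": {"series": "0.04 0 0 0 0; 0.07 0 0 0 0; 0.07 0 0 0 0; 0.07 0 0 -0.03 0; 0.07 0 0 -0.05 0; 0.07 0 0 -0.05 0; 0.07 0 0 -0.05 0; 0.07 0 0 -0.02 0; 0.07 0 0 0 0", "squeeze": 60}}

```text
t: 25.92
tcp_pos: [0.4667, 0.3788, 0.3276]
orientation: [-0.0, 0.97, 0.244, 0.002]
contact_force: [0.3, 0.2, -0.0]
width: 0.821
grip_force: 0.0
```

Request:
{"fn": "arm_command", "kwargs": {"series": "0.07 0.002 0.02 0 0; 0.07 0.004 0.038 0 0; 0.0854 0.005 0.045 0 0; 0.0854 0.005 0.045 0 0; 0.0854 0.005 0.04 0 0; 0.0854 0.003 0.029 0 0; 0.0854 0 0 0 -0.042; 0.0854 0 0 0.03 0; 0.0854 0 0 0.04 0; 0.0854 0 0 0 0"}}

```text
t: 27.18
tcp_pos: [0.587, 0.197, 0.2498]
orientation: [-0.001, 0.964, 0.264, -0.005]
contact_force: [-0.1, 0.4, 0.7]
width: 0.999
grip_force: 0.0
```

Request:
{"fn": "arm_command", "kwargs": {"series": "0.0854 0 0 0.03 0; 0.0854 0 0 0 0; 0.0854 0 0 0 0"}}

```text
t: 27.55
tcp_pos: [0.5906, 0.1984, 0.2273]
orientation: [0.0, 0.964, 0.265, 0.001]
contact_force: [0.2, 0.1, 0.4]
width: 0.995
grip_force: 0.0
```

Run:
```python
from h import *
s=ctrl.sense();c=ctrl.calibration('wrist');print(s['tcp_pos'])
print(proj(c,(.5909,.1993,.172)),proj(c,(.5909,.1993,.143)))
im=ctrl.snapshot('wrist');b=ctrl.snapshot('scene')
cv2.imwrite('pics/w6.png',cv2.hconcat([cv2.resize(im[50:400,200:450],(400,560)),cv2.resize(b[160:300,180:280],(400,560))])[:,:,::-1])
```

```text
[0.5906 0.1984 0.2273]
[322.9731 204.3637] [323.0744 192.2186]
```

View pics/w6.png

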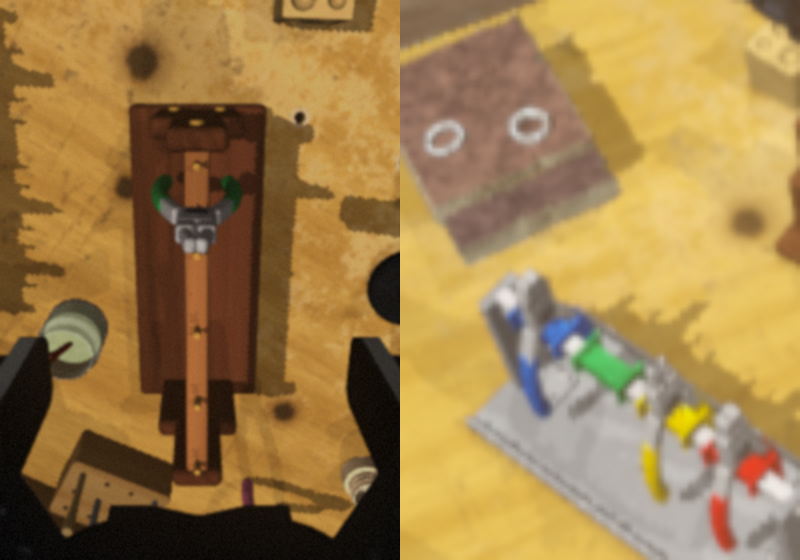

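Green's jaw tip is where predicted (crop (196,243), predicted (197,247)). The three placed pairs stand on their own saddles.

Request:
{"fn": "arm_command", "kwargs": {"series": "0.0854 0 0 0.035 0; 0.0854 0 0 0.04 0; 0.0854 0 0 0.025 0; 0.0854 0 0 0 0; 0.004 0 0 0 0; 0.004 0 0 0 0; 0.004 0 0 0 0; 0.004 0 0 0 0; 0.004 0 0 0 0; 0.004 0 0 0 0"}}

```text
t: 28.9
tcp_pos: [0.5906, 0.1989, 0.127]
orientation: [0.0, 0.964, 0.265, 0.001]
contact_force: [-1.0, 0.5, 5.1]
width: 0.161
grip_force: 68.6
```

Request:
{"fn": "arm_command", "kwargs": {"series": "0.004 0 0 -0.01 0; 0.004 0 0 -0.03 0; 0.004 0 0 -0.045 0; 0.004 0 0 -0.045 0; 0.004 0 0 -0.037 0; 0.004 0.003 -0.02 0 0; 0.004 0.007 -0.046 0 0; 0.004 0.007 -0.046 0 0; 0.004 0.007 -0.045 0 0; 0.004 0.006 -0.036 0 0"}}

```text
t: 30.15
tcp_pos: [0.5148, 0.382, 0.2906]
orientation: [0.0, 0.964, 0.265, -0.002]
contact_force: [0.6, -0.7, -1.0]
width: 0.156
grip_force: 75.9
```

Request:
{"fn": "arm_command", "kwargs": {"series": "0.004 0.005 -0.0224 0 0; 0.004 0 0 0 0.042; 0.004 0 0 0 0; 0.004 0 0 0 0"}}

```text
t: 30.65
tcp_pos: [0.5101, 0.4013, 0.2921]
orientation: [0.0, 0.97, 0.244, -0.0]
contact_force: [-0.5, -0.0, -1.1]
width: 0.152
grip_force: 76.0
```

Request:
{"fn": "arm_command", "kwargs": {"series": "0.004 0 0 0.03 0; 0.004 0 0 0.045 0; 0.004 0 0 0.04 0; 0.004 0 0 0.025 0; 0.004 0 0 0.012 0; 0.004 0 0 0.007 0; 0.004 0 0 0.003 0; 0.004 0 0 0 0; 0.004 0 0 0.002 0; 0.004 0 0 0 0"}}

```text
t: 31.9
tcp_pos: [0.5101, 0.4018, 0.129]
orientation: [-0.0, 0.97, 0.244, 0.0]
contact_force: [0.4, 0.9, -0.8]
width: 0.153
grip_force: 76.0
```

Request:
{"fn": "arm_command", "kwargs": {"series": "0.004 0 0 0.002 0; 0.004 0 0 0.001 0; 0.004 0 0 0 0"}}

```text
t: 32.28
tcp_pos: [0.5108, 0.4022, 0.1272]
orientation: [-0.0, 0.97, 0.244, 0.001]
contact_force: [-0.6, -0.9, 6.0]
width: 0.156
grip_force: 78.2
```

Contact; release, rise, and move away so the cameras can see.

Request:
{"fn": "arm_command", "kwargs": {"series": "0.04 0 0 0 0; 0.07 0 0 0 0; 0.07 0 0 0 0; 0.07 0 0 -0.03 0; 0.07 0 0 -0.05 0; 0.07 0 0 -0.05 0; 0.07 -0.04 0 -0.05 0; 0.07 -0.05 0 -0.02 0; 0.07 -0.04 0 0 0; 0.07 0 0 0 0"}}

```text
t: 33.52
tcp_pos: [0.3947, 0.34, 0.3252]
orientation: [-0.0, 0.97, 0.245, 0.0]
contact_force: [0.5, -0.4, 0.4]
width: 0.823
grip_force: 0.0
```

Run:
```python
from h import *
s=ctrl.sense();c=ctrl.calibration('wrist');print(s['tcp_pos'],s['t'])
im=ctrl.snapshot('wrist');b=ctrl.snapshot('scene')
for k,p in dict(r=(.4223,.3550),y=(.4664,.3785),g=(.5106,.4019),b=(.5547,.4254)).items(): print(k,((proj(c,(*p,.172))-[240,0])*[2.5,2.5]).round())
cv2.imwrite('pics/w7.png',cv2.hconcat([cv2.resize(im[0:200,240:400],(400,500),interpolation=2),cv2.resize(b[200:325,190:290],(400,500),interpolation=2)])[:,:,::-1])
```

```text
[0.3947 0.34   0.3252] 33.525
r [210. 353.]
y [210. 220.]
g [211.  73.]
b [212. -92.]
```

View pics/w7.png

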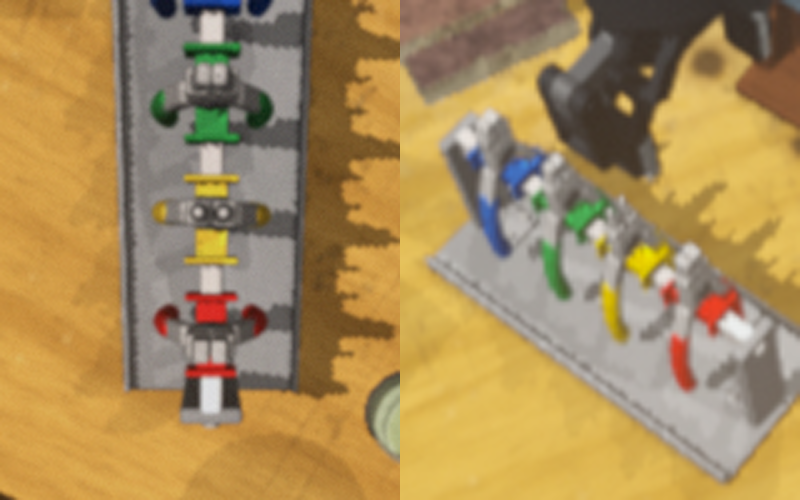

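All four pairs sit upright on their own saddles, between the cheeks. Jaw tips are within a few mm of the predicted positions: red (210,350), yellow (211,212), green (211,73). Nothing is touching the arm, so I'm handing in.

```bash
python3 -c "
from cell import ctrl
print(ctrl.hand_in())"
```

```text
the job is handed in; nothing more can be done
None
```

I moved all four pairs of pliers to the steel rack and handed the job in after about 34 s. Each hangs jaws up on the saddle of its own colour, and the arm stayed clear of the third hand and jar; the hand-in gave no verdict.

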